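# Close the two-post file and put it away under the desk shelf

## Robot

A 6-joint arm with a two-finger parallel gripper is mounted at the origin on the work surface. World frame = base frame: x ahead of the robot, y to its left, z up, the work surface at z = 0. Lengths are in m, angles in rad, forces in N, time in s.
With the tool pointing down it reaches from about 0.275 to 0.825 m from the base axis. Payload 4.9 kg.
Tool frame: the origin (TCP) lies midway between the tips of the shut fingers; the grasp point (between the pads) lies 19 mm behind it (bot.grip_depth is the distance from the TCP to the grasp point, in m); y points along the fingers, x is the direction in which the jaws open and shut, and the axes are right-handed (so a half turn about y gives the same grasp; the last joint's range is limited). The gripper opens to 85 mm and grips with 20 to 120 N. Pads are 22 mm wide; open, the fingers measure 114 mm over their backs; the gripper's body (76 mm by 85 mm) begins 54 mm behind the grasp point. The pads swing forward as they close: fully open they stand 13 mm farther back than shut.
Start: joints at [1.17, 0.326, -0.193, 1.052, 0, 1.437], TCP at [0.145, 0.531, 0.231] pointing down, gripper open.
Joint ranges: [-2.65, 2.65], [-0.97, 1.79], [-1.3, 1.35], [-1.93, 2.1], [-1.47, 1.37], [-3.14, 3.14]. Speed limits (rad/s): [2.57, 2.57, 3.14, 3.14, 3.14, 3.14].

## Interface

Orientations are given as a unit quaternion [w, x, y, z].
In Python, from cell import bot gives the robot as it stands. Calls block until the motion is done:
- bot.move_pose(position, orientation): joint-space move of the TCP to a pose.
- bot.move_linear(position, speed=0.15, rotation=None, until_force=None): straight line of the TCP; rotation=None keeps the orientation; speed is the mean speed in m/s. With until_force (N) it stops when the force on the tool has changed by that much, and returns True; else False.
- bot.goto_joints(angles): joint-space move.
- bot.set_gripper(opening, grasp_force=None): opening from 0.0 (shut) to 1.0 (fully open); grasp_force is the grip in N (None keeps the last); returns when the fingers have stopped.
- bot.wait(seconds).
- bot.solve_ik(position, orientation): joint angles nearest the present ones, or None.
- bot.camera(name): name is "scene" or "top" or "wrist"; returns the picture (480x640x3 uint8, red, green, blue); there is no depth.
- bot.calibration(name): a dict with "mtx" (3x3 intrinsics, pixels), "k1" (the pictures are not rectified: a ray, as slopes to the right and down, at radius r is drawn at 1 + k1 r^2 times it, then the intrinsics apply), "extrinsics" (4x4, takes a point from world to camera coordinates); the wrist camera has in their place "hand_eye" (4x4, takes a point from camera to tool coordinates, whose origin is the TCP and whose axes are the tool frame's). Camera axes: x right, y down, z forward; pixel columns grow to the right and rows downward; lengths in m; the calibration is good to about 2 mm. A picture is of the moment at which its call begins: read the wrist's pose just before it. calibration takes no time and is no camera call.
A pose or a line that the arm cannot do raises bot.PlanningError and nothing moves.
- bot.close_job(): hands the job in, once; it reports no verdict.
Trained networks look in the newest picture that a camera, given by its name, has taken for a name from the list of things; names that differ only in an ending like _2 or _b are one class to them, and where a whole thing is asked for, a point or a joint stands for the part that bears it (a point fixed in the world has none). Each returns a list of dicts, best first, with "confidence" (0 to 1); they miss things now and then, are a little off and sometimes report something else, mostly with a low value. They report only what shows in the picture. A call takes as long as a camera call. They do not tell look-alikes from the thing itself.
- bot.search_frame(camera, thing): "bbox" ([left, top, width, height] in pixels, round what is visible of it).
Readings, each from a call of its own:
- bot.read_clock(): time.
- bot.read_joint_positions(): joint angles.
- bot.read_joint_vel(): joint speeds.
- bot.read_joint_efforts(): joint torques, N m.
- bot.read_position(): TCP position.
- bot.read_tool_rot(): TCP orientation.
- bot.read_ft_force(): force on the tool from outside, world axes, zero at the start.
- bot.read_moment(): the same for the moment, N m.
- bot.read_gripper_width(): opening from 0.0 (shut) to 1.0 (fully open).
Only numpy, scipy, OpenCV 4.12 (cv2) and the standard library are available. Lean on these libraries where they do the work, as an engineer would, in place of code of your own. Each camera call takes 0.05 s, during which the arm holds its last target. There are 200 camera calls.

## Task

Close the two-post file that stands in front of the desk shelf: lower the loose wooden cover with two holes over the file's posts until it lies flush on the papers. Then slide the closed file by its pull tab, tab towards you, in under the shelf between the two guide strips until it stands against the back stop, and let go. Do not strike the shelf, and leave the other things on the desk where they are.

Things in the scene. Friction and masses are not known exactly. Their poses are not given: they have to be found in the camera images.
- shelf: Fixed brown wooden desk shelf: board 440 (y) x 210 (x) x 16 mm, underside 115 mm above the desk, on 16 mm end panels (inner faces y +-198, x 30 to 200). Laptop and router on top, from x = 70 back, to 30 mm above it (two thin aerials 95 mm). Origin: on the desk, below the middle of the board's front edge. Its x runs in under the shelf, away from the robot.
- home (a point): Point fixed to the shelf, on the desk: where the file's origin is when the file is home (shelf x = 89, y = 0 mm); axes as the shelf's. Lane: two guide strips 18 mm high, shelf x 60 to 164, inner faces at y +-65; mouths flare to about y +-80 at x = 30. Back stop 30 mm high, front face at shelf x = 164. With the file home, its tab sticks out 26 mm in front of the board's edge.
- file: Loose two-post file, about 0.6 kg, slides on the desk: grey steel base 150 (x) x 120 (y) x 6 mm; on it a rigid block of papers 138 x 108 mm, top at z = 56; two upright steel posts, 10 mm diameter, at x = +-48, y = 0, tips at z = 86 (last 7 mm tapered). Origin: centre of the base's underside. Starts in front of the shelf, its x roughly along the shelf's, its tab (-x) towards the robot.
- tab (a point): Grip point on the file's grey upright pull tab, at file x = -98, y = 0, z = 34 mm; axes as the file's. The tab is 16 mm thick (y), from z = 0 to 46, and sticks out of the base's -x edge from x = -75 to -115.
- cover: Loose plywood cover, about 0.16 kg: 134 (x) x 104 (y) x 12 mm, two 16 mm through holes at x = +-48, y = 0; on top in the middle a grip bar 60 (x) x 18 (y) mm, z = 12 to 46, in line with the holes. Origin: centre of underside. Starts flat on the desk left or right of the file. Right either way round. Flush, its origin is 56 mm above the file's and the bar's top 102 mm above the desk.
- other_cover: Bystander: loose plywood cover of another file, of the same size and with the same grip bar, but with four holes near its corners. Lies flat on the other side. Leave it.
- stapler: Bystander: stapler 130 x 34 x 52 mm, under the shelf left of the guide strips. Origin: centre of underside, as for the things below.
- calculator: Bystander: grey desk calculator 140 x 85 x 18 mm, under the shelf right of the guide strips.
- mug: Bystander: white mug, 76 mm wide, 90 mm tall, at the left.
- pen_pot: Bystander: round blue pen pot, 76 mm wide, 100 mm tall, pens to 160 mm, at the right.
- ink_pad: Bystander: black round ink pad, 60 mm wide, 18 mm high, near the robot, left.
- mouse: Bystander: black computer mouse 100 x 58 x 25 mm, near the robot, right.
There are look-alikes about, which are no part of the job. What is shaped like the cover but yellow is not meant.

How it is judged:
By the outcome, as a careful person would: the job done as asked, in the order asked, and still so for the second after the job is handed in, with the robot touching nothing.
It also fails if it takes over 69 s, if anything falls off the work surface, if the arm or the gripper's body presses on something with over 40 N, if the wrist force passes 120 N, or if a joint passes its speed limit or range.

## Working session

There is one attempt and no reset: what is moved stays moved. The work goes in short steps, each a Python script; the robot and the scene stay as the last script left them, time stands still between calls to the robot, and variables do not carry over. Pictures are saved under pics/ and viewed, about 8 in all and at most 12, crops included, and the job is handed in when it is done.

```bash
mkdir -p pics; ls; python3 - <<'E'
from cell import bot
import cv2
import numpy as np
for n in ("scene","top"):
    im=bot.camera(n); cv2.imwrite(f"pics/{n}0.png",im[:,:,::-1])
    c=bot.calibration(n); print(n,np.round(c["mtx"],1).tolist(),c["k1"],np.round(c["extrinsics"],4).tolist())
    for t in ("shelf","file","tab","cover","other_cover","stapler","mug","mouse","pen_pot","ink_pad","calculator"):
        print(t,[(np.round(d["bbox"]).tolist(),round(d["confidence"],2)) for d in bot.search_frame(n,t)])
print(np.round(bot.calibration("wrist")["hand_eye"],4).tolist(),bot.calibration("wrist")["mtx"],bot.calibration("wrist")["k1"])
print(bot.read_clock(),bot.read_tool_rot(),bot.grip_depth)
E
```

```text
pics
scene [[527.1, 0.0, 321.0], [0.0, 527.1, 237.4], [0.0, 0.0, 1.0]] 0.022575629456337024 [[-0.1616, 0.9869, 0.0006, 0.0699], [0.8592, 0.141, -0.4918, -0.458], [-0.4855, -0.0789, -0.8707, 1.6959], [0.0, 0.0, 0.0, 1.0]]
shelf [([203.0, 235.0, 203.0, 128.0], 0.79)]
file [([228.0, 328.0, 32.0, 10.0], 0.72), ([289.0, 195.0, 44.0, 58.0], 0.61)]
tab [([289.0, 196.0, 44.0, 58.0], 0.96)]
cover [([385.0, 220.0, 46.0, 47.0], 0.87), ([438.0, 302.0, 70.0, 63.0], 0.7)]
other_cover [([210.0, 189.0, 41.0, 46.0], 0.94), ([290.0, 196.0, 45.0, 58.0], 0.67)]
stapler [([361.0, 350.0, 10.0, 6.0], 0.53)]
mug [([463.0, 240.0, 47.0, 38.0], 0.6)]
mouse [([258.0, 151.0, 23.0, 35.0], 0.98)]
pen_pot [([137.0, 189.0, 37.0, 51.0], 0.7)]
ink_pad [([369.0, 180.0, 24.0, 19.0], 0.72)]
calculator [([227.0, 332.0, 36.0, 10.0], 0.73), ([361.0, 346.0, 11.0, 12.0], 0.17)]
top [[471.8, 0.0, 311.1], [0.0, 471.8, 240.0], [0.0, 0.0, 1.0]] 0.006558467044390503 [[0.0089, -1.0, -0.0006, -0.0132], [-0.9978, -0.0089, -0.066, 0.57], [0.0659, 0.0012, -0.9978, 1.0785], [0.0, 0.0, 0.0, 1.0]]
shelf [([196.0, 93.0, 210.0, 110.0], 0.95)]
file [([285.0, 222.0, 56.0, 83.0], 0.72)]
tab [([388.0, 243.0, 56.0, 63.0], 0.66), ([285.0, 219.0, 60.0, 86.0], 0.6), ([177.0, 233.0, 54.0, 66.0], 0.33)]
cover [([178.0, 235.0, 52.0, 62.0], 0.89), ([96.0, 128.0, 70.0, 74.0], 0.55)]
other_cover [([385.0, 245.0, 61.0, 63.0], 0.79)]
stapler []
mug [([85.0, 224.0, 55.0, 38.0], 0.58)]
mouse [([369.0, 321.0, 26.0, 51.0], 0.75)]
pen_pot [([475.0, 222.0, 45.0, 36.0], 0.7)]
ink_pad [([226.0, 321.0, 26.0, 28.0], 0.91)]
calculator []
[[1.0, -0.0003, -0.0, -0.0001], [-0.0001, -0.2791, 0.9603, -0.143], [-0.0003, -0.9603, -0.2791, 0.0714], [0.0, 0.0, 0.0, 1.0]] [[334.44478658   0.         320.22561716]
 [  0.         334.44478658 237.22021901]
 [  0.           0.           1.        ]] -0.024823188477605878
1.2 [-0.56205371  0.56206579  0.42905743 -0.42905407] 0.0187
```

View pics/top0.png

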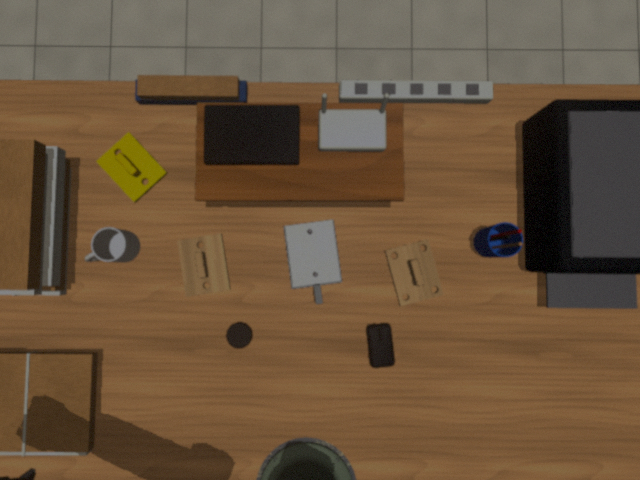

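View pics/scene0.png

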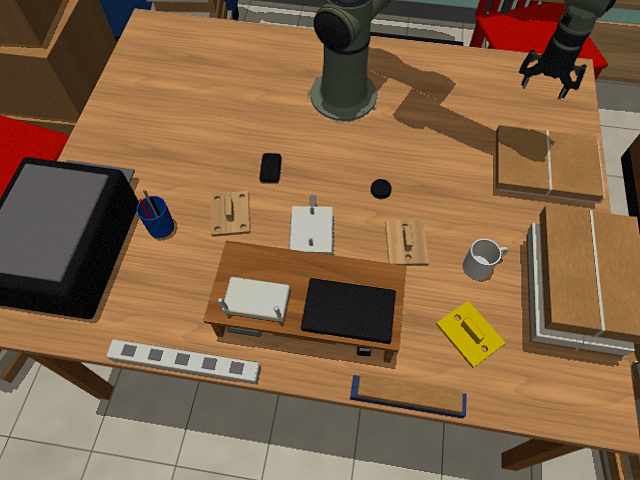

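The top view shows the two-hole cover at the left (203,264), the four-hole one at the right (413,272), the file in the middle with posts near (310,232) and (315,274), its tab near (318,294), and the shelf front edge from (196,200) to (404,201). The scene view agrees. Next I'll compute rough positions and look from close above the file and the cover.

```bash
cat > h.py <<'E'
from cell import bot
import numpy as np, cv2
from scipy.spatial.transform import Rotation as R
def q2R(q): return R.from_quat([q[1],q[2],q[3],q[0]]).as_matrix()
def quat(a,tilt=0.):
    """jaw dir at angle a (rad) in plan; tilt leans the hand toward tool z (camera side)"""
    x=np.array([np.cos(a),np.sin(a),0]); zz=np.array([-np.sin(a),np.cos(a),0])
    y=np.array([0,0,-1])*np.cos(tilt)-zz*np.sin(tilt)
    M=np.column_stack([x,y,np.cross(x,y)]); q=R.from_matrix(M).as_quat()
    return np.array([q[3],q[0],q[1],q[2]]), y
def cam(n):
    """take picture; returns image, K, k1, world->cam 4x4"""
    c=bot.calibration(n)
    if n=="wrist":
        T=np.eye(4); T[:3,:3]=q2R(bot.read_tool_rot()); T[:3,3]=bot.read_position()
        E=np.linalg.inv(T@np.array(c["hand_eye"]))
    else: E=np.array(c["extrinsics"])
    return bot.camera(n),np.array(c["mtx"]),c["k1"],E
def world(px,z,C):
    K,k1,E=C
    p=cv2.undistortPoints(np.array([[px]],float),K,np.array([k1,0,0,0]))[0,0]
    d=E[:3,:3].T@[p[0],p[1],1]; o=-E[:3,:3].T@E[:3,3]
    return o+d*(z-o[2])/d[2]
def pix(P,C):
    K,k1,E=C
    return cv2.projectPoints(np.array(P,float).reshape(-1,3),cv2.Rodrigues(E[:3,:3])[0],E[:3,3],K,np.array([k1,0,0,0]))[0][:,0]
E
cat > s1.py <<'E'
from h import *
c=bot.calibration("top"); C=(np.array(c["mtx"]),c["k1"],np.array(c["extrinsics"]))
for n,p,z in [("post far",(310,232),.086),("post near",(315,274),.086),("tab",(318,294),.046),("cover bar",(203,264),.046),("hole f",(199,242),.012),("hole n",(205,289),.012),("shelf L",(196,200),.131),("shelf R",(404,201),.131)]:
    print(n,np.round(world(p,z,C),4))
E
python3 s1.py
```

```text
post far [ 0.5832 -0.0055  0.086 ]
post near [ 0.4918 -0.0172  0.086 ]
tab [ 0.4467 -0.0246  0.046 ]
cover bar [0.5119 0.2358 0.046 ]
hole f [0.5636 0.2542 0.012 ]
hole n [0.4543 0.2375 0.012 ]
shelf L [0.6447 0.2342 0.131 ]
shelf R [ 0.6465 -0.2023  0.131 ]
```

```bash
cat > s2.py <<'E'
from h import *
a=np.deg2rad(97.5)
for n,p in (("file",[.53,-.012,.22]),("cover",[.51,.24,.13])):
    bot.move_pose(p,quat(a)[0]); 
    im,*C=cam("wrist"); np.savez(f"C_{n}.npz",K=C[0],k=C[1],E=C[2]); cv2.imwrite(f"pics/w_{n}.png",im[:,:,::-1])
print(bot.read_clock(),bot.read_position())
# ik check for pushing: tilt
for t in (40,45,50,55,60):
    for X in ((.6366,.014),(.44,-.0236)):
        q,y=quat(np.deg2rad(90.2 if X[0]>.5 else 97.3),np.deg2rad(t)); P=np.array([*X,.034])+y*bot.grip_depth
        s=bot.solve_ik(P,q); print(t,X,None if s is None else np.round(s,2))
E
python3 s2.py; python3 -c "
import cv2;a=cv2.imread('pics/w_file.png');b=cv2.imread('pics/w_cover.png')"
```

```text
4.7083 [0.51093803 0.23907421 0.13067671]
40 (0.6366, 0.014) [-0.13  0.57 -0.94 -0.63  0.09 -0.11]
40 (0.44, -0.0236) None
45 (0.6366, 0.014) [-0.14  0.62 -1.01 -0.84  0.1  -0.1 ]
45 (0.44, -0.0236) None
50 (0.6366, 0.014) [-0.15  0.7  -1.07 -1.06  0.11 -0.1 ]
50 (0.44, -0.0236) None
55 (0.6366, 0.014) [-0.15  0.79 -1.12 -1.29  0.13 -0.09]
55 (0.44, -0.0236) None
60 (0.6366, 0.014) [-0.16  0.9  -1.15 -1.52  0.14 -0.08]
60 (0.44, -0.0236) None
```

View pics/w_file.png

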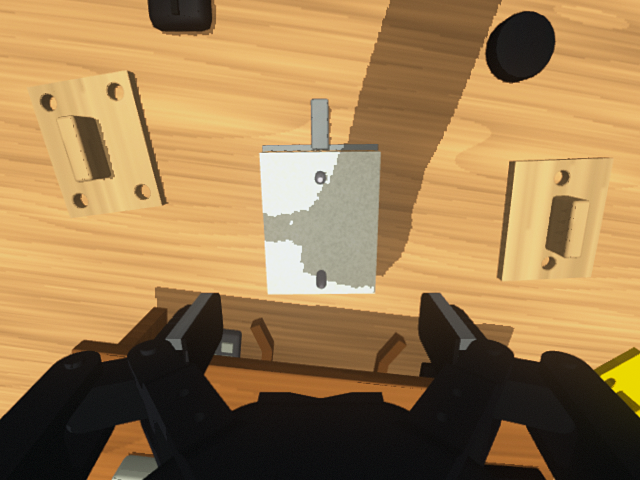

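View pics/w_cover.png

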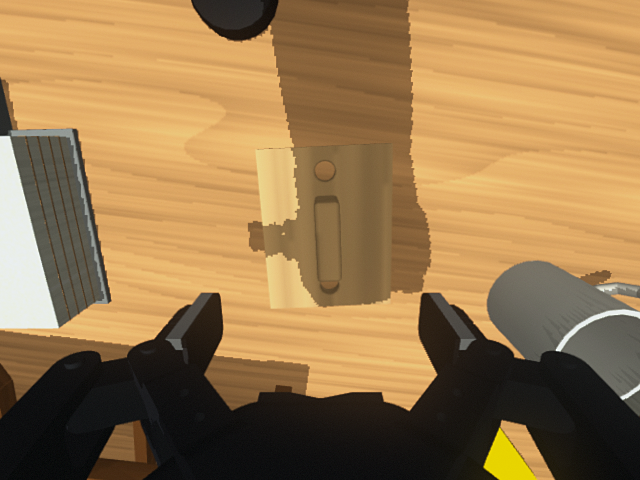

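The close views show the file posts near (320,177) and (321,280) with the tab at (320,110). In the cover view the holes are near (325,170) and (329,287), and the bar top lies along x≈328. An enlarged crop of both should let me pin these down.

```bash
python3 - <<'E'
from h import *
a=cv2.imread('pics/w_file.png')[90:300,255:385]; b=cv2.imread('pics/w_cover.png')[140:315,250:400]
b=cv2.copyMakeBorder(b,0,35,0,0,cv2.BORDER_CONSTANT)
im=np.hstack([a,b]); im=cv2.resize(im,None,fx=2.8,fy=2.8,interpolation=cv2.INTER_CUBIC)
im=cv2.convertScaleAbs(im,alpha=1.3)
cv2.imwrite('pics/crop1.png',im); print(im.shape)
c=np.load("C_file.npz"); C=(c["K"],float(c["k"]),c["E"])
for t in (0,20,25,30,35,40,45):
  for X in (.44,.46,.48,.5,.52,.56):
    q,y=quat(np.deg2rad(97 if X<.45 else 91),np.deg2rad(t)); P=np.array([X,-.0236,.034])+y*bot.grip_depth
    print(t,X,bot.solve_ik(P,q) is not None,end='; ')
  print()
E
```

```text
(588, 784, 3)
0 0.44 True; 0 0.46 True; 0 0.48 True; 0 0.5 True; 0 0.52 True; 0 0.56 True; 
20 0.44 True; 20 0.46 True; 20 0.48 True; 20 0.5 True; 20 0.52 True; 20 0.56 True; 
25 0.44 True; 25 0.46 True; 25 0.48 True; 25 0.5 True; 25 0.52 True; 25 0.56 True; 
30 0.44 True; 30 0.46 True; 30 0.48 True; 30 0.5 True; 30 0.52 True; 30 0.56 True; 
35 0.44 False; 35 0.46 True; 35 0.48 True; 35 0.5 True; 35 0.52 True; 35 0.56 True; 
40 0.44 False; 40 0.46 False; 40 0.48 False; 40 0.5 True; 40 0.52 True; 40 0.56 True; 
45 0.44 False; 45 0.46 False; 45 0.48 False; 45 0.5 False; 45 0.52 True; 45 0.56 True;
```

View pics/crop1.png

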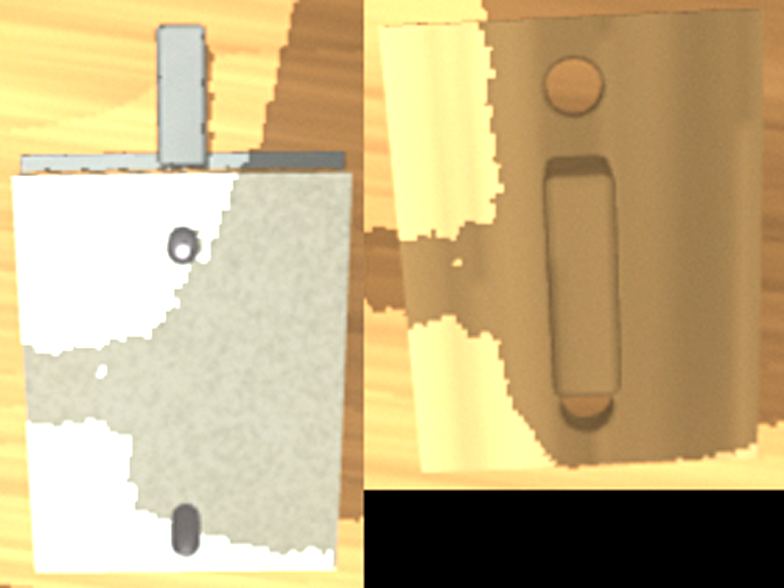

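```bash
cat > s3.py <<'E'
from h import *
from scipy.optimize import least_squares
def fit(name,pts,off,x0):
    c=np.load(f"C_{name}.npz"); C=(c["K"],float(c["k"]),c["E"])
    P=np.array([p[0] for p in pts],float)/1000; U=np.array([p[1] for p in pts],float)/2.8+off
    def W(s): 
        r=R.from_euler('z',s[2]).as_matrix(); return P@r.T+[s[0],s[1],0]
    f=lambda s:(pix(W(s),C)-U).ravel()
    r=least_squares(f,x0); print(name,np.round(r.x[:2],4),np.rad2deg(r.x[2]).round(2)); print(np.round(f(r.x).reshape(-1,2),1).tolist())
    return r.x
F=fit("file",[((-48,0,86),(183,248)),((48,0,86),(185,543)),((-69,-54,56),(12,176)),((-69,54,56),(350,173)),((69,-54,56),(35,572)),((69,54,56),(335,572)),((-115,0,46),(182,26))],[255,90],[.53,-.01,.12])
V=fit("cover",[((-30,-9,46),(548,175)),((-30,9,46),(612,175)),((30,-9,46),(556,393)),((30,9,46),(618,393)),((-48,0,12),(573,86)),((-67,-52,12),(380,25)),((-67,52,12),(757,10)),((67,-52,12),(422,472))],[250-130,140],[.51,.24,.12])
np.savez("fit.npz",F=F,V=V)
E
python3 s3.py
```

```text
file [ 0.5375 -0.0098] 7.94
[[-0.1, 0.9], [-0.1, 2.8], [0.2, -0.4], [0.6, -0.2], [-0.2, -0.6], [0.0, -1.3], [-0.4, -1.2]]
cover [0.5093 0.245 ] 10.12
[[-2.4, -0.1], [0.9, -1.3], [-1.0, 2.4], [1.3, 1.4], [0.0, 0.2], [-0.7, -0.1], [2.1, -1.4], [-0.2, -0.6]]
```

```bash
cat > s4.py <<'E'
from h import *
d=np.load("fit.npz"); F,V=d["F"],d["V"]
bot.move_pose([V[0],V[1],.09],quat(V[2]+np.pi/2)[0])
print(bot.move_linear([V[0],V[1],.019],speed=.08,until_force=12), bot.read_position())
bot.set_gripper(0.,grasp_force=45); print("w",bot.read_gripper_width())
bot.move_linear([V[0],V[1],.17],speed=.2)
bot.move_pose([F[0],F[1],.14],quat(F[2]+np.pi/2)[0])   # cover underside ~ .121
print("w",bot.read_gripper_width(),bot.read_position(),bot.read_clock())
im,*C=cam("wrist"); np.savez("C_hold.npz",K=C[0],k=C[1],E=C[2]); cv2.imwrite("pics/hold.png",im[:,:,::-1])
E
python3 s4.py
```

```text
False [0.50972773 0.24515056 0.01945953]
w 0.20585340385213083
w 0.19951240404007833 [ 0.5373697  -0.00895028  0.13973071] 8.5667
```

View pics/hold.png

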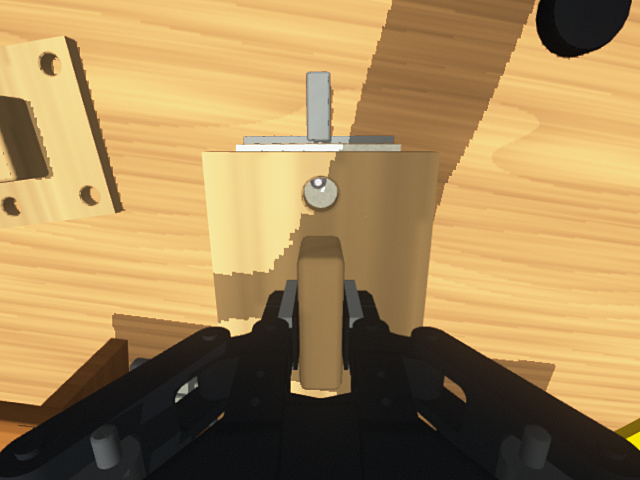

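```bash
cat > s5.py <<'E'
from h import *
c=np.load("C_hold.npz"); C=(c["K"],float(c["k"]),c["E"]); d=np.load("fit.npz"); F=d["F"]
p=bot.read_position(); Rz=R.from_euler('z',F[2]).as_matrix()[:2,:2]
loc=lambda w:np.round(1000*(Rz.T@(w[:2]-F[:2])),1)
b=p[2]-.0193
print("tcp",loc(p))
for n,u,z in [("hole",(320.5,193),b+.012),("corL",(202,152),b+.012),("corR",(438.5,152),b+.012),("barL",(301,238),b+.046),("barR",(341,238),b+.046),("posttip",(319,183),.086),("tabL",(307,72),.046),("tabR",(329,72),.046)]:
    print(n,loc(world(u,z,C)))
q=bot.read_tool_rot(); x=q2R(q)[:,0]; print(np.rad2deg(np.arctan2(x[1],x[0]))-90,np.rad2deg(F[2]))
print(pix([[*(F[:2]+Rz@[-.048,0]),.086]],C))
E
python3 s5.py
```

```text
tcp [0.2 1.3]
hole [-48.6   1. ]
corL [-66.6 -50.8]
corR [-66.7  52.6]
barL [-37.4  -6.1]
barR [-37.4   8.4]
posttip [-47.4   0.3]
tabL [-114.2   -7.6]
tabR [-114.2    6.7]
8.035241216805034 7.939462311933931
[[318.56184166 181.93936785]]
```

```bash
cat > s6.py <<'E'
from h import *
F=np.load("fit.npz")["F"]; Rz=R.from_euler('z',F[2]).as_matrix()[:2,:2]
t=F[:2]+Rz@[.0008,-.0008]
bot.move_linear([*t,.112],speed=.1)
print(bot.move_linear([*t,.074],speed=.04,until_force=8), bot.read_position(), bot.read_ft_force(), bot.read_clock())
im,*C=cam("wrist"); np.savez("C_low.npz",K=C[0],k=C[1],E=C[2]); cv2.imwrite("pics/low.png",im[:,:,::-1])
E
python3 s6.py
```

```text
True [ 0.53792439 -0.01049392  0.07525618] [-1.04493963  0.36033488  4.33962772] 9.9083
```

View pics/low.png

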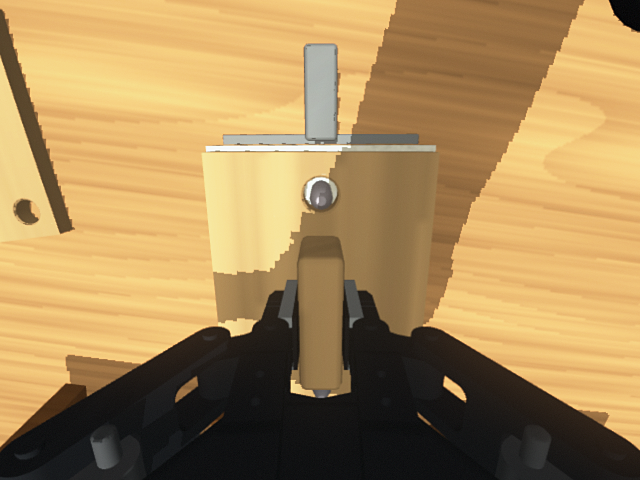

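Flush on the papers: the TCP stopped at z = 0.0753, the expected height, and the post shows centred in the near hole at (320,193). I'll release and go to the tab with the hand tilted 30°.

```bash
cat > s7.py <<'E'
from h import *
F=np.load("fit.npz")["F"]; Rz=R.from_euler('z',F[2]).as_matrix()[:2,:2]
bot.set_gripper(.6); p=bot.read_position()
bot.move_linear([p[0],p[1],.16],speed=.2)
q,y=quat(F[2]+np.pi/2,np.deg2rad(30)); g=np.array([*(F[:2]+Rz@[-.1,0]),.034])+y*bot.grip_depth
print("ik",bot.solve_ik(g,q) is not None)
bot.move_pose(g-y*.07,q)
im,*C=cam("wrist"); np.savez("C_tab.npz",K=C[0],k=C[1],E=C[2]); cv2.imwrite("pics/tab.png",im[:,:,::-1])
print(bot.read_position(),bot.read_clock())
E
python3 s7.py
```

```text
ik True
[ 0.41484487 -0.02794815  0.07894958] 12.0083
```

View pics/tab.png

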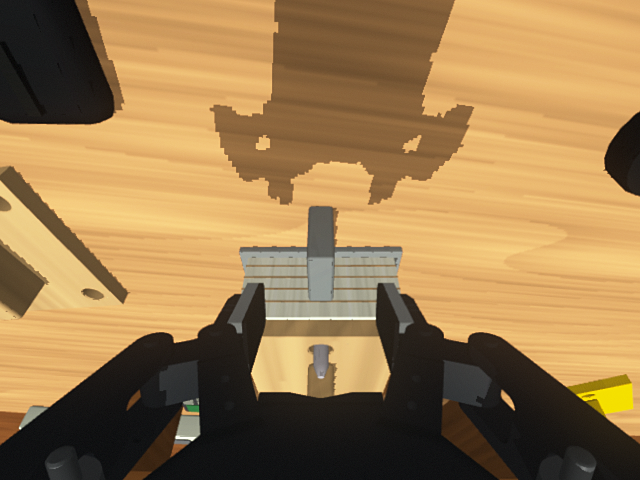

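```bash
cat > s8.py <<'E'
from h import *
F=np.load("fit.npz")["F"]; Rz=R.from_euler('z',F[2]).as_matrix()[:2,:2]
q,y=quat(F[2]+np.pi/2,np.deg2rad(30)); g=np.array([*(F[:2]+Rz@[-.1,0]),.034])+y*bot.grip_depth
print(bot.move_linear(g,speed=.08,until_force=10))
bot.set_gripper(0,grasp_force=70); print("w",bot.read_gripper_width(),bot.read_position()-g)
sy=np.deg2rad(.24)
q2,y2=quat(np.pi/2+sy,np.deg2rad(30)); g2=np.array([.50,.0155,.034])+y2*bot.grip_depth
bot.move_linear([g2[0]-.04,g2[1],g2[2]],speed=.06,rotation=q2)
bot.move_linear(g2,speed=.06)
print(bot.read_position()-g2,bot.read_gripper_width(),bot.read_ft_force())
bot.set_gripper(.6)
bot.move_linear(g2-y2*.09,speed=.15)
q3,y3=quat(np.pi/2+sy,np.deg2rad(40)); g3=np.array([.50,.0155,.034])+y3*bot.grip_depth
bot.move_pose(g3-y3*.07,q3)
im,*C=cam("wrist"); np.savez("C_re.npz",K=C[0],k=C[1],E=C[2]); a=im[:,:,::-1]
im,*C=cam("top"); np.savez("C_t.npz",K=C[0],k=C[1],E=C[2]); b=im[60:360,170:470,::-1]
cv2.imwrite("pics/re.png",a); cv2.imwrite("pics/top_re.png",cv2.resize(b,None,fx=2,fy=2,interpolation=cv2.INTER_CUBIC))
print(bot.read_clock())
E
python3 s8.py
```

```text
False
w 0.1752281790116743 [ 9.45866869e-05 -2.23525157e-04  5.56285723e-04]
[-0.00116674  0.00032828  0.00030274] 0.17676458312796223 [-9.00016818  0.07121445 15.05903961]Traceback (most recent call last):
  File "s8.py", line 14, in <module>
    bot.move_pose(g3-y3*.07,q3)
    ~~~~~~~~~~~~~^^^^^^^^^^^^^^
cell.PlanningError: the arm cannot take that pose within its joint ranges
```

```bash
cat > s9.py <<'E'
from h import *
im,*C=cam("wrist"); np.savez("C_re.npz",K=C[0],k=C[1],E=C[2]); a=im[200:,:,::-1]
im,*C=cam("top"); np.savez("C_t.npz",K=C[0],k=C[1],E=C[2]); b=cv2.resize(im[90:310,180:430,::-1],None,fx=2.56,fy=2.56,interpolation=cv2.INTER_CUBIC)
cv2.imwrite("pics/re.png",cv2.convertScaleAbs(np.vstack([a[:,:],b])[:,:],alpha=1.2)[:843]); 
x=np.vstack([a,b]); cv2.imwrite("pics/re.png",cv2.resize(x,None,fx=.7,fy=.7)) if 0 else cv2.imwrite("pics/re.png",cv2.convertScaleAbs(b,alpha=1.4)); cv2.imwrite("pics/rew.png",a)
for t in (32,34,36,38,40):
  for X in (.5,.52,.54,.56):
    q,y=quat(np.pi/2+.0042,np.deg2rad(t)); g=np.array([X,.0155,.034])+y*bot.grip_depth
    print(t,X,[bot.solve_ik(g-y*d,q) is not None for d in (0,.02,.04,.07)],end=' ')
  print()
print(bot.read_clock(),b.shape)
E
python3 s9.py
```

```text
32 0.5 [True, True, True, True] 32 0.52 [True, True, True, True] 32 0.54 [True, True, True, True] 32 0.56 [True, True, True, True] 
34 0.5 [True, True, True, True] 34 0.52 [True, True, True, True] 34 0.54 [True, True, True, True] 34 0.56 [True, True, True, True] 
36 0.5 [True, True, True, True] 36 0.52 [True, True, True, True] 36 0.54 [True, True, True, True] 36 0.56 [True, True, True, True] 
38 0.5 [True, True, True, False] 38 0.52 [True, True, True, True] 38 0.54 [True, True, True, True] 38 0.56 [True, True, True, True] 
40 0.5 [True, False, False, False] 40 0.52 [True, True, True, False] 40 0.54 [True, True, True, True] 40 0.56 [True, True, True, True] 
16.4333 (563, 640, 3)
```

View pics/re.png

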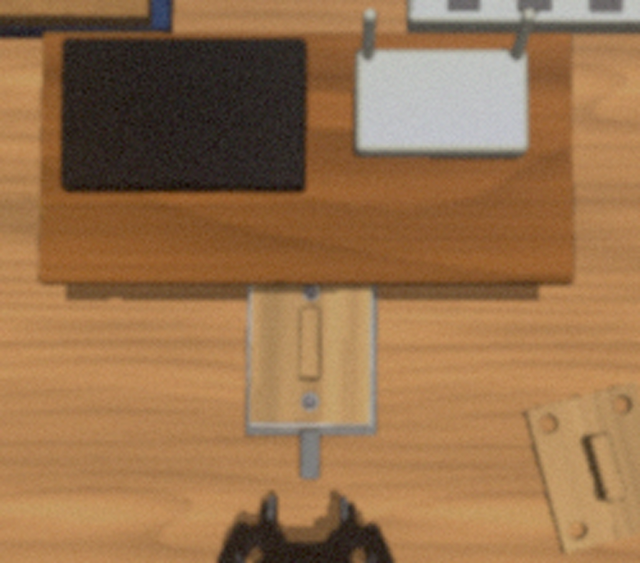

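```bash
cat > s10.py <<'E'
from h import *
c=np.load("C_t.npz"); C=(c["K"],float(c["k"]),c["E"])
for n,u,z in [("shL",(39,280),.131),("shR",(574,280),.131),("shbackL",(43,35),.131),("shbackR",(572,35),.131),("postN",(309.5,401),.086),("postF",(311,292),.086),("tabend",(309.5,477),.046),("baseNL",(246,433),.006),("baseNR",(376,433),.006),("baseFL",(249,290),.006),("baseFR",(375,290),.006),("barN",(311,379),.102),("barF",(311,308),.102)]:
    print(n,np.round(world((u[0]/2.56+180-.3,u[1]/2.56+90-.3),z,C),4)[:2])
E
python3 s10.py
```

```text
shL [0.6467 0.2365]
shR [ 0.6506 -0.2022]
shbackL [0.8518 0.2382]
shbackR [ 0.8556 -0.2012]
postN [0.5517 0.0147]
postF [0.6452 0.0144]
tabend [0.4867 0.0149]
baseNL [0.526  0.0745]
baseNR [ 0.527  -0.0447]
baseFL [0.6581 0.0735]
baseFR [ 0.6591 -0.0429]
barN [0.5694 0.0133]
barF [0.6294 0.0139]
```

View pics/rew.png

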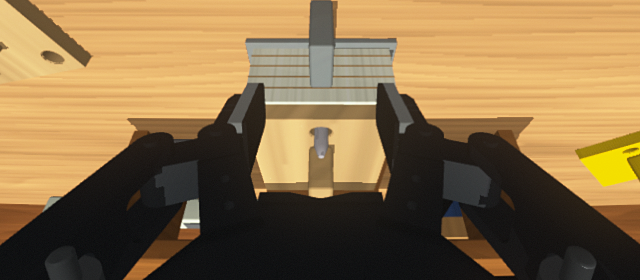

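The file stands aligned in front of the shelf, about 2 mm to the right of the lane axis (posts at y ≈ 0.0145, axis 0.017), which the 5 mm clearance allows. I'll regrip with a 38° tilt and push it in.

```bash
cat > s11.py <<'E'
from h import *
q,y=quat(np.pi/2+np.deg2rad(.3),np.deg2rad(38)); G=lambda x,yy:np.array([x,yy,.035])+y*bot.grip_depth
bot.move_pose(G(.4985,.0148)-y*.04,q)
print(bot.move_linear(G(.4985,.0148),speed=.08,until_force=10))
bot.set_gripper(0,grasp_force=80); print("w",bot.read_gripper_width(),bot.read_ft_force())
bot.move_linear(G(.525,.0168),speed=.05)
print(bot.read_ft_force())
print(bot.move_linear(G(.618,.0171),speed=.06,until_force=25),bot.read_position()-y*bot.grip_depth,bot.read_ft_force(),bot.read_gripper_width())
E
python3 s11.py
```

```text
False
w 0.17673432375993214 [-2.65019526 -0.68724313  6.41956135]
[-5.05817422  0.73902701  8.66717887]
True [0.52471236 0.0169026  0.0356007 ] [-0.39442367 -0.6664719   2.2026886 ] 0.1747995239873951
```

```bash
cat > s12.py <<'E'
from h import *
q,y=quat(np.pi/2+np.deg2rad(.3),np.deg2rad(38)); G=lambda x,yy:np.array([x,yy,.035])+y*bot.grip_depth
for x in (.53,.54,.56,.59,.62):
    r=bot.move_linear(G(x,.0171),speed=.04,until_force=35)
    print(x,r,np.round(bot.read_position()-y*bot.grip_depth,4),np.round(bot.read_ft_force(),1),bot.read_clock())
    if r: break
E
python3 s12.py
```

```text
0.53 False [0.5293 0.0172 0.0356] [-7.8 -0.8 10.5] 19.35
0.54 False [0.5395 0.0173 0.0356] [-6.3  0.7  8.5] 19.75
0.56 False [0.5595 0.0173 0.0356] [-5.5  0.   9.7] 20.4
0.59 False [0.5893 0.0173 0.0356] [-7.5 -0.1 11.2] 21.3
0.62 False [0.6194 0.0173 0.0356] [-6.5  0.5  8.6] 22.2
```

Sliding is smooth, with about 6 N of drag and no side force. Now the last push to the stop.

```bash
cat > s13.py <<'E'
from h import *
q,y=quat(np.pi/2+np.deg2rad(.3),np.deg2rad(38)); G=lambda x,yy:np.array([x,yy,.035])+y*bot.grip_depth
x=.62
while x<.650:
    x+=.002; r=bot.move_linear(G(x,.0172),speed=.03,until_force=35)
    f=bot.read_ft_force(); p=bot.read_position()-y*bot.grip_depth
    print(round(x,3),r,np.round(p,4),np.round(f,1))
    if r or f[0]<-18: break
print(bot.read_gripper_width(),bot.read_clock())
im,*C=cam("top"); cv2.imwrite("pics/top_in.png",cv2.convertScaleAbs(cv2.resize(im[90:310,180:430,::-1],None,fx=2.56,fy=2.56,interpolation=cv2.INTER_CUBIC),alpha=1.4))
E
python3 s13.py
```

```text
0.622 False [0.6211 0.0174 0.0356] [-9.8 -0.5 10.5]
0.624 False [0.6231 0.0174 0.0356] [-8.4 -0.6 10.9]
0.626 False [0.6251 0.0174 0.0356] [-9.2 -0.4 10.9]
0.628 False [0.6271 0.0174 0.0356] [-8.4 -0.7 11. ]
0.63 False [0.6291 0.0174 0.0356] [-8.1  0.5 10.6]
0.632 False [0.6311 0.0174 0.0356] [-8.8 -0.2 11.1]
0.634 False [0.6331 0.0174 0.0356] [-8.6  0.7 10.9]
0.636 False [0.6341 0.0174 0.0356] [-14.7  -0.7  16.3]
0.638 False [0.6341 0.0174 0.0355] [-28.4  -0.8  31. ]
0.17773364274016457 24.45
```

```bash
cat > s14.py <<'E'
from h import *
q,y=quat(np.pi/2+np.deg2rad(.3),np.deg2rad(38))
bot.set_gripper(.6); p=bot.read_position(); print(bot.read_ft_force())
bot.move_linear(p-y*.10,speed=.15)
im,*C=cam("wrist"); np.savez("C_e.npz",K=C[0],k=C[1],E=C[2]); a=im[:,:,::-1]
p=bot.read_position(); bot.move_linear([.42,p[1],p[2]],speed=.2,rotation=quat(np.pi/2,np.deg2rad(15))[0])
im,*C=cam("top"); np.savez("C_t2.npz",K=C[0],k=C[1],E=C[2]); b=cv2.resize(im[150:250,250:350,::-1],(400,400),interpolation=cv2.INTER_CUBIC)
cv2.imwrite("pics/end.png",cv2.convertScaleAbs(np.hstack([cv2.resize(a[:,160:480],(400,600))[:400] if 0 else a[80:480,120:520],b]),alpha=1.3))
print(bot.read_position(),bot.read_clock())
E
python3 s14.py
```

```text
[-0.73692846 -0.54660392 -0.57146612]
[0.42058227 0.01678042 0.09824231] 26.85
```

View pics/end.png

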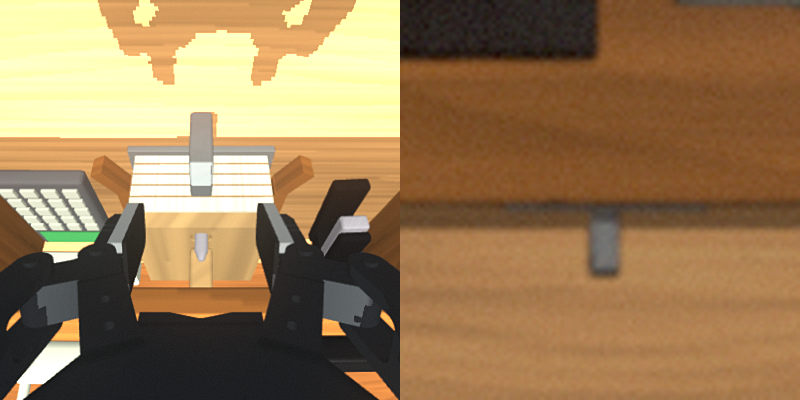

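```bash
python3 - <<'E'
from h import *
L=lambda n:(lambda c:(c["K"],float(c["k"]),c["E"]))(np.load(n))
T=L("C_t2.npz"); W=L("C_e.npz")
t=lambda u:(250+u[0]/4-.4,150+u[1]/4-.4)
print("top: tab end",world(t((204,273)),.046,T),"edge bottom",world(t((204,204)),.115,T),"edge top",world(t((204,200)),.131,T),"base",world(t((204,210)),.006,T))
for n,u,z in [("tab end",(202,113),.046),("baseL",(128,149),.006),("baseR",(275,149),.006),("coverL",(147,213),.068),("coverR",(259,213),.068),("post",(201,259),.086),("flareL",(100,160),.018),("flareR",(308,160),.018),("board under edge",(200,289),.115)]:
    print("wrist",n,np.round(world((u[0]+120,u[1]+80),z,W),4))
E
```

```text
top: tab end [0.61867965 0.01631053 0.046     ] edge bottom [0.64785682 0.01503436 0.115     ] edge top [0.64756782 0.01466512 0.131     ] base [0.66066087 0.01766233 0.006     ]
wrist tab end [0.5733 0.0177 0.046 ]
wrist baseL [ 0.6574 -0.0407  0.006 ]
wrist baseR [0.6569 0.0769 0.006 ]
wrist coverL [ 0.646  -0.0183  0.068 ]
wrist coverR [0.6457 0.0561 0.068 ]
wrist post [0.6836 0.0178 0.086 ]
wrist flareL [ 0.6558 -0.0606  0.018 ]
wrist flareR [0.6551 0.1007 0.018 ]
wrist board under edge [0.6523 0.0169 0.115 ]
```

```bash
cat > s15.py <<'E'
from h import *
q,y=quat(np.pi/2+np.deg2rad(.4),np.deg2rad(38))
bot.set_gripper(0); bot.move_linear([.53,.0172,.06],speed=.2,rotation=q); bot.move_linear([.585,.0172,.025],speed=.15)
f0=bot.read_ft_force(); x=.585
while x<.635:
    x+=.0015; bot.move_linear([x,.0172,.025],speed=.05,until_force=30)
    f=bot.read_ft_force()-f0
    if abs(f[0])>2: print(round(x,4),bot.read_position()[0].round(4),np.round(f,1))
    if f[0]<-18: break
p=bot.read_position()
bot.move_linear([.56,.0172,.03],speed=.1); bot.move_linear([.45,.0172,.10],speed=.2,rotation=quat(np.pi/2,np.deg2rad(15))[0])
im,*C=cam("top"); cv2.imwrite("pics/fin.png",im[:,:,::-1]); print(bot.read_clock())
E
python3 s15.py
```

```text
0.615 0.6133 [-4.6 -1.4  3.4]
0.6165 0.6134 [-9.2 -1.9  6.7]
0.618 0.6134 [-12.2  -1.6   9.4]
0.6195 0.6135 [-17.1  -1.2  10.3]
0.621 0.6135 [-21.3  -2.5  12.4]
36.775
```

View pics/fin.png

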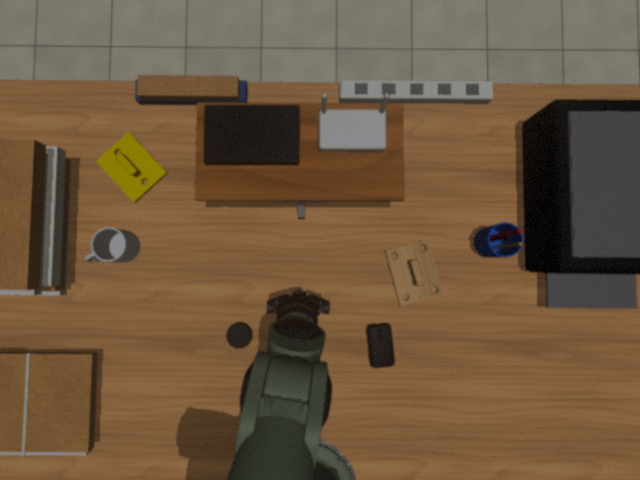

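Pressing on the tab with the fingers shut, the file did not move under 21 N, so it stands against the stop. The picture shows the tab sticking out at (300,212), the other things where they were, and the gripper clear.

```bash
python3 -c "
from cell import bot
bot.wait(.5); print(bot.read_ft_force(),bot.read_clock()); bot.close_job()"
```

```text
[-0.05999348 -0.9205421  -0.69741565] 37.275
the job is handed in; nothing more can be done
```

The job is done and handed in at 37.3 s of the 69 s allowed. I lowered the two-hole cover over the posts. I then slid the file by its tab between the guide strips, regripping once with more tilt to clear the shelf, and let go.

**Last checks**
- **Cover:** it went flush. Contact came at TCP z = 75.3 mm, the expected height, with the near post showing in its hole.
- **File:** it met a hard stop at the end of the slide. A second press with shut fingers, up to about 21 N on the tab, moved it no more than 0.2 mm.
- **Surroundings:** the last top picture shows the bystanders in view unmoved. The stapler and calculator are under the shelf, so that picture does not show them. The gripper was free, with the wrist force near zero. The force readings gave no sign of the shelf being struck.

**What disagreed or failed**
- **Tab overhang:** the top camera put it at about 29 mm rather than 26 mm, and the hand stopped 3.6 mm short of my estimate. I put this down to camera error.
- **Wrist view at the end:** it was less consistent. It put the base's edge about 5 mm behind the board's front edge, where 14 mm was expected, so I relied on the contact force instead.
- **Slide:** one force-guarded move stopped at once at the start of the slide, probably a starting jolt. I repeated it in smaller steps without trouble.
- **Planning:** one pose was refused and I replaced it.

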